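Draw the bridge from the covered spares rack

ROBOT

A 7-joint arm with a two-finger parallel gripper is mounted at the origin on the work surface. World frame = base frame: x ahead of the robot, y to its left, z up, the work surface at z = 0. Lengths are in m, angles in rad, forces in N, time in s.
With the tool pointing down it reaches from about 0.35 to 0.9 m from the base axis. Payload 8.1 kg.
Tool frame: the origin (TCP) lies at the centre of the arm's flange, where the gripper is bolted on; the fingertips stand 178 mm ahead of it and the grasp point (between the pads) lies 159 mm ahead of it; z points along the fingers, y is the line along which they close (so a half turn about z gives the same grasp; the last joint's range is limited). The gripper opens to 92 mm and grips with 3 to 60 N. Pads are 19 mm wide; open, the fingers measure 130 mm over their backs; the gripper's body (75 mm by 190 mm) begins 47 mm behind the grasp point.
Start: joints at [1.169, 0.434, 0.025, 1.573, -0.012, 1.134, -0.075], TCP at [0.184, -0.597, 0.405] pointing down, gripper open.
Joint ranges: [-2.62, 2.62], [-0.44, 2.09], [-1.27, 1.32], [0.08, 2.57], [-1.32, 4.46], [0.12, 2], [-2.74, 2.74]. Speed limits (rad/s): [2.22, 2.22, 3.01, 3.01, 3.14, 3.14, 3.14].

INTERFACE

Orientations are given as a rotation vector (axis times angle).
In Python, from cell import arm gives the robot as it stands. The module is installed in compiled form; this text tells all that it offers.
- The arm moves only by the shell command python3 -m inch 'ROWS' [FORCE]. ROWS is text: rows parted by semicolons, each of 5 numbers parted by spaces: the shift along the tool's x, y, z in m, then the turn about the tool's z in rad, then the finger opening in m, from 0 to 0.0918. In form: x y z roll fingers; .... A call has 1 to 5 rows; each row is the pose to reach, as a shift and turn from the pose commanded when the call began, along the tool's axes at that moment; what a row does not reach only later rows make up. A row lasts 1/10 s, in which the tool goes at most 50 mm and 8.59 degrees, less where a joint would pass 70% of its speed; a pose out of reach is approached as far as the arm can. A call with a gripper value outside its range is refused whole. The fingers move at their own pace and stop on an object; FORCE is the grip in N (left out, the last holds). Time passes only in rows, so rows that repeat a pose let the fingers close. It gives the time, the measured TCP pose, the force, the opening and the grip force at its end, in the units of the state.
- arm.observe(): the state, without advancing time (a new reading comes with each control period).
- arm.get_image(name): name is "scene" or "side" or "wrist"; returns the picture (400x640x3 uint8, red, green, blue); there is no depth.
- arm.get_calibration(name): a dict with "intrinsics" (3x3 intrinsics, pixels), "distortion" ([k1, k2, p1, p2, k3] as OpenCV has them; the pictures are not rectified), "pose" (4x4, takes a point from camera to world coordinates). Camera axes: x right, y up, looking along -z (the intrinsics and any distortion apply to the point x, -y, -z); pixel columns grow to the right and rows downward; lengths in m; the calibration is good to about 2 mm. A picture is of the moment at which its call begins: read the wrist's pose just before it. get_calibration takes no time and is no camera call; for the wrist camera it gives the pose at the moment of the call.
- arm.sign_off(): hands the job in; it is judged then, once.
Trained networks look in the newest picture that a camera, given by its name, has taken for a name from the list of things; names that differ only in an ending like _2 or _b are one class to them, and where a whole thing is asked for, a point or a joint stands for the part that bears it (a point fixed in the world has none). Each returns a list of dicts, best first, with "conf" (0 to 1); they miss things now and then, are a little off and sometimes report something else, mostly with a low value. They report only what shows in the picture. A call takes as long as a camera call. They do not tell look-alikes from the thing itself.
- arm.look_for(camera, query): "point" ([row, column] in pixels, amid what is visible of it).
- arm.silhouettes(camera, query): "region" (400x640 bool, what is visible of it) and "point" ([row, column] in pixels, amid what is visible of it).
- arm.place_of(camera, query): "point" ([row, column] in pixels: a listed point, or the origin of a listed thing).
The state is a dict: "clock": time; "joints": joint angles; "dq": joint speeds; "joint_efforts": joint torques, N m; "position": TCP position; "ee_rot": TCP orientation; "force": force on the tool from outside, world axes, zero at the start; "ft_torque": the same for the moment, N m; "width": opening from 0.0 (shut) to 1.0 (fully open); "gripper_force": force on a finger pad.
Only numpy, scipy, OpenCV 4.12 (cv2) and the standard library are available. Lean on these libraries where they do the work, as an engineer would, in place of code of your own. Each camera call takes 0.05 s, during which the arm holds its last target. There are 200 camera calls.

TASK

On the sloping oak spares rack, slide the loose metal cover along its rails, without lifting it off, until all three pockets are open, and see which pocket holds the brass bridge with the tall square post; its neighbours carry only a low disc or a low ridge. Take the bridge by its post, draw it gently straight off its two locating pins, square to the sloping deck and without cocking or wrenching it, and set it down flat and lightly, without pressing hard, in the middle of the cork-topped work rest, whose top may have been left at any height: let go only once you feel it bear. Leave the cover parked on the rack, the other two spares in their pockets, and everything else on the desk where it stands.

Things in the scene. Friction and masses are not known exactly. Their poses are not given: they have to be found in the camera images.
- deck (a point): Centre of the sloping top face (deck) of the fixed oak rack, 284 x 104 mm, 62 mm above the desk. x points up the slope (25 degrees, falling towards the robot), y runs level along the rails, z stands square out. Lips 6 mm high bound a track 272 mm (y) by 96 mm (x); the lower one keeps the cover from sliding down. Negative y half: pockets; positive y half: plain, the cover parks there.
- pockets (a point): Middle of the deck face over the middle pocket; axes as deck, which lies 69 mm along +y. The three pockets' centres are at y = -42, 0, 42 mm; each is 34 mm (y) by 80 mm (x) and 30 mm deep. On each pocket's floor two steel locating pins, 5 mm thick, 12 mm tall, stand square to the deck at x = -18 and 18 mm.
- cover: Loose aluminium plate 92 x 132 x 5 mm (x, y), 0.1 to 0.21 kg, on the deck, at first hiding all pockets. Origin: centre of its underside; axes as the deck's. A steel knob 16 mm thick, 20 mm tall, stands in the middle of its upper face. All pockets are open once its centre is past deck y = 57 mm; it meets the end lip at 70 mm. It slides by its own friction only.
- bridge: The wanted part, brass, 0.06 to 0.13 kg: plate 50 x 28 x 4 mm (x, y), in its middle an upright post 10 x 16 mm (x, y), its top 28 mm above the underside. Two 8 mm square holes at x = -18 and 18 mm sit over a pocket's pins with 1.5 mm play. Origin: centre of the underside; z along the post. In the pocket: axes as the deck's, origin at deck z = -30 mm; off the pins when drawn 12 mm.
- disc_spare: Brass spare with the same 50 x 28 x 4 mm holed plate but only a low disc, 18 mm across and 8 mm tall, in its middle, on the pins of another pocket. Origin: centre of its underside.
- ridge_spare: Brass spare with the same plate but only a low ridge, 24 x 5 mm and 8 mm tall, in its middle, on the pins of another pocket. Origin: centre of its underside.
- rest: Work rest fixed to the desk: a 120 x 120 mm steel base and above it a level 120 x 120 mm top, set to any height by hand and held stiffly. Its cork face lies on foam: it yields 1 mm per 2.5 N, 5 mm at most. Origin: centre of the base, at desk level, under the face's centre. The face's height is not reported: 20 to 50 mm above the desk, to be felt or seen.
- wheel: Bystander: brass escapement wheel lying flat, 60 mm across, hub 11 mm tall. Origin: centre of its underside.
- bob: Bystander: nickel pendulum bob standing, 38 mm across, 34 mm tall. Origin: centre of its underside.
- case: Bystander: maple pyramid metronome case, base 118 mm square, 202 mm tall. Origin: centre of its underside.
- tweezers_stand: Bystander: steel stand with three tweezers, 60 x 80 mm, 125 mm tall. Origin: centre of its underside.
- jar: Bystander: small glass jar, 44 mm across, 45 mm tall. Origin: centre of its underside.
- screwdriver: Bystander: screwdriver, 150 mm long, lying behind the rack. Origin: on its middle, its underside.
- collar: Bystander: brass collar, 32 mm across, 12 mm tall. Origin: centre of its underside.
Mind the look-alikes: they are no part of the job. There is more than one size of the cover; the job needs the smallest.

How it is judged:
On the way, in this order (a step that is already met when the one before it is completed fails the run):
1. the cover has been slid along the rails until all three pockets are open (y of cover in the frame of deck above 0.057 m and z of cover in the frame of deck below 0.006 m), for 0.2 s.
2. the bridge has been drawn off its pins and clear of the pocket (z of bridge in the frame of deck above 0.003 m), for 0.1 s.
3. the bridge bears on the cork-topped rest while the fingers still hold it (contact force between bridge and rest above 0.2 N and contact force between the fingers and bridge above 0.5 N), for 0.1 s.
At the end, for the whole second after the job is handed in: The bridge lies flat (within 0.1 rad, bearing on the rest's cork top), post up, its centre within 30 mm of the rest's centre, released and still; the cover lies on the rack's deck with its centre at deck y above 57 mm, all pockets open; the other two spares are within 6 mm of where they were (all of step 1 and horizontal distance between bridge and rest below 0.03 m and contact force between bridge and rest above 0.2 N and angle between bridge's own z axis and vertical below 0.1 rad and linear speed of each of bridge, cover below 0.02 m/s and z of cover in the frame of deck above -0.006 m and distance of each of disc_spare, ridge_spare from where it was at the start of the episode below 0.006 m); the robot touches nothing.
It fails at once if the cover is lifted more than 12 mm off the deck (z of cover in the frame of deck above 0.012 m).
It fails at once if the bridge is cocked more than 0.2 rad from square to the deck while it is still on the pins (x of bridge in the frame of deck between -0.045 and 0.045 m and y of bridge in the frame of deck between -0.135 and 0 m and z of bridge in the frame of deck below -0.018 m and angle between the z axis of bridge and the z axis of deck, either way round above 0.2 rad).
It fails at once if the bridge is wrenched against its pins or the pocket with more than 20 N (contact force between bridge and rack above 20 N).
It fails at once if the bridge is pressed on the rest with more than 20 N (contact force between bridge and rest above 20 N).
It fails at once if a bystander (wheel, bob, case, tweezers stand, jar, screwdriver, collar) is moved more than 25 mm (distance of any of wheel, bob, case, tweezers_stand, jar, screwdriver, collar from where it was at the start of the episode above 0.025 m).
It also fails if it takes over 59 s, if anything falls off the work surface, if the arm or the gripper's body presses on something with over 40 N, if the wrist force passes 120 N, or if a joint passes its speed limit or range.

## Working session

There is one attempt and no reset: what is moved stays moved. The work goes in short steps, Python scripts to look and compute and a shell command to move; the robot and the scene stay as the last step left them, time stands still between calls to the robot, and variables do not carry over. Pictures are saved under pics/ and viewed, at most 10 in all, crops included, and the job is handed in when it is done.

```bash
mkdir -p pics; cat > h.py <<'E'
import numpy as np, cv2
from cell import arm
from scipy.spatial.transform import Rotation as R
def shot(cam,name):
    im=arm.get_image(cam); cv2.imwrite(f'pics/{name}.png',im[:,:,::-1]); return im
def ray(cam,rc):
    c=arm.get_calibration(cam); P=np.array(c['pose'])
    u=cv2.undistortPoints(np.array([[[rc[1],rc[0]]]],float),np.array(c['intrinsics']),np.array(c['distortion']))[0,0]
    d=P[:3,:3]@np.array([u[0],-u[1],-1]); return P[:3,3],d/np.linalg.norm(d)
def atz(cam,rc,z):
    o,d=ray(cam,rc); return o+d*(z-o[2])/d[2]
def proj(cam,p):
    c=arm.get_calibration(cam); P=np.array(c['pose']); q=P[:3,:3].T@(np.asarray(p,float)-P[:3,3]); q=q*[1,-1,-1]
    return cv2.projectPoints(q.reshape(1,1,3),np.zeros(3),np.zeros(3),np.array(c['intrinsics']),np.array(c['distortion']))[0][0,0][::-1]
def st():
    s=arm.observe(); return np.array(s['position']),R.from_rotvec(s['ee_rot']).as_matrix(),s
E
python3 - <<'E'
from h import *
p,M,s=st(); print(p.round(3),M.round(3),s['clock'])
a=[]
for c in('scene','side'):
    a.append(shot(c,c+'0'))
    print(c,np.array(arm.get_calibration(c)['pose']).round(3).tolist())
    for q in('deck','pockets','cover','rest'):
        for f in('place_of',):
            print(c,q,[(np.round(d['point']).tolist(),round(d['conf'],2),atz(c,d['point'],{'deck':.062,'pockets':.062,'cover':.062,'rest':0}[q]).round(3).tolist()) for d in getattr(arm,f)(c,q)])
E
```

```text
[ 0.184 -0.597  0.404] [[ 0.956  0.294 -0.001]
 [ 0.294 -0.956  0.001]
 [-0.    -0.002 -1.   ]] 0.0
scene [[-0.578, -0.615, 0.536, 1.203], [0.816, -0.446, 0.368, 0.49], [0.013, 0.65, 0.76, 1.047], [0.0, 0.0, 0.0, 1.0]]
scene deck [([234.0, 331.0], 0.64, [0.584, 0.119, 0.062])]
scene pockets [([225.0, 307.0], 0.85, [0.598, 0.05, 0.062]), ([298.0, 301.0], 0.39, [0.781, 0.165, 0.062])]
scene cover [([111.0, 243.0], 0.73, [0.336, -0.404, 0.062]), ([220.0, 311.0], 0.65, [0.577, 0.049, 0.062]), ([197.0, 445.0], 0.6, [0.288, 0.31, 0.062])]
scene rest [([166.0, 260.0], 0.7, [0.458, -0.235, 0.0])]
side [[-0.907, 0.339, -0.248, 0.184], [-0.42, -0.706, 0.57, 0.746], [0.018, 0.621, 0.783, 1.098], [0.0, 0.0, 0.0, 1.0]]
side deck [([218.0, 280.0], 0.84, [0.582, 0.11, 0.062])]
side pockets [([202.0, 294.0], 0.86, [0.571, 0.041, 0.062])]
side cover [([321.0, 361.0], 0.95, [0.257, 0.301, 0.062]), ([134.0, 426.0], 0.93, [0.303, -0.411, 0.062]), ([202.0, 291.0], 0.68, [0.578, 0.047, 0.062]), ([158.0, 281.0], 0.39, [0.69, -0.098, 0.062])]
side rest []
```

View pics/scene0.png

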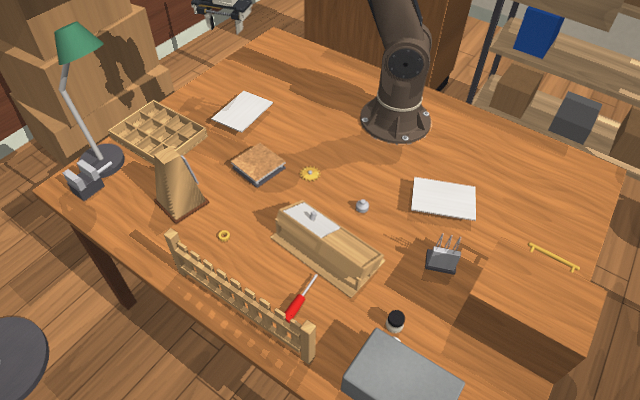

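View pics/side0.png

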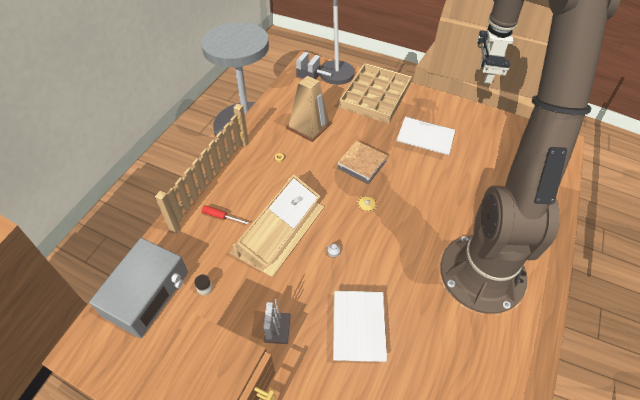

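Cover candidates: the plate with a knob on the rack, scene (218,308), against the white sheets at (111,243) and (197,445), which have no knob and are larger. I choose the plate on the rack. Next I go above it for a close look.

```bash
python3 -m inch '.035 -.034 0 0 .09;.07 -.068 0 0 .09;.105 -.102 0 0 .09;.14 -.136 0 0 .09;.175 -.17 0 0 .09'; python3 -m inch '.035 -.034 0 0 .09;.07 -.068 0 0 .09;.105 -.102 0 0 .09;.14 -.136 0 0 .09;.175 -.17 0 0 .09';python3 -m inch '.035 -.034 0 0 .09;.07 -.068 0 0 .09;.105 -.102 0 0 .09;.14 -.136 0 0 .09;.14 -.136 0 0 .09'
python3 - <<'E'
from h import *
p,M,s=st(); print(p.round(3),M.round(3),s['clock'],s['joints'],s['force'])
shot('wrist','w1')
c=arm.get_calibration('wrist')['pose']; T=np.eye(4);T[:3,:3]=M;T[:3,3]=p
print((np.linalg.inv(T)@np.array(c)).round(3))
for q in('deck','pockets','cover','rest'):
    print(q,[(np.round(d['point']).tolist(),round(d['conf'],2),atz('wrist',d['point'],.0 if q=='rest' else .062).round(3).tolist()) for d in arm.place_of('wrist',q)])
E
```

```text
clock: 1.0
position: [0.3018, -0.3815, 0.405]
ee_rot: [3.106, 0.467, 0.001]
force: [1.4, -0.4, 0.4]
width: 0.981
gripper_force: 0.0
clock: 1.5
position: [0.4189, -0.1675, 0.4051]
ee_rot: [3.106, 0.467, 0.001]
force: [0.2, -0.9, 0.5]
width: 0.981
gripper_force: 0.0
clock: 2.0
position: [0.5141, 0.0086, 0.4051]
ee_rot: [-3.101, -0.481, -0.004]
force: [-0.1, -0.6, 0.4]
width: 0.979
gripper_force: 0.0
[0.514 0.009 0.405] [[ 0.953  0.303  0.002]
 [ 0.303 -0.953  0.004]
 [ 0.003 -0.003 -1.   ]] 2.0 [ 0.18009735  0.28459064 -0.37479193  1.81601773  0.11413598  1.05963669
 -1.49967714] [-0.08070553 -0.57508868  0.36174229]
[[-0.002  0.962  0.272  0.071]
 [ 1.     0.002 -0.     0.003]
 [-0.001  0.272 -0.962  0.02 ]
 [ 0.     0.     0.     1.   ]]
deck [([87.0, 246.0], 0.8, [0.581, 0.104, 0.062])]
pockets [([127.0, 16.0], 0.31, [0.475, 0.322, 0.062])]
cover [([116.0, 306.0], 0.69, [0.572, 0.038, 0.062]), ([257.0, 481.0], 0.64, [0.482, -0.196, 0.062])]
rest [([257.0, 485.0], 0.93, [0.465, -0.243, 0.0])]
```

View pics/w1.png

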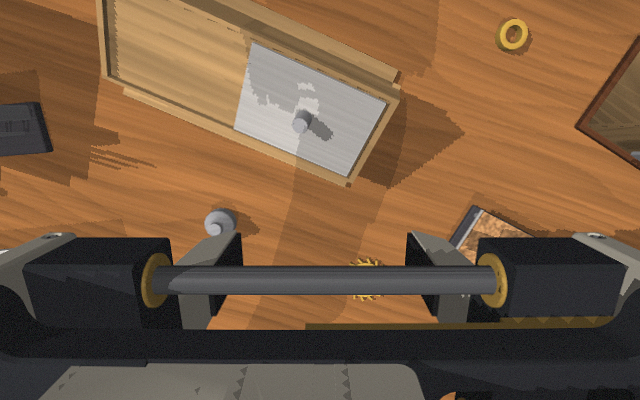

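The cover lies at the right end of the rack, with upper-face corners at about (40,252), (102,386), (178,348) and (130,233) and its knob at (118,304). I fit the rack pose from these.

```bash
cat > fit.py <<'E'
from h import *
from scipy.optimize import least_squares
def frame(x,y,yaw,z=.062):
    Rz=R.from_euler('z',yaw).as_matrix()@R.from_euler('y',-25,degrees=True).as_matrix()
    return Rz,np.array([x,y,z])
E
python3 - <<'E'
from fit import *
im=[(40,252),(102,386),(178,348),(130,233),(118,304)]
def res(v):
    Rz,t=frame(*v[:3]); yc=v[3]; xc=-.002
    P=[(xc+.046,yc+.066,.005),(xc+.046,yc-.066,.005),(xc-.046,yc-.066,.005),(xc-.046,yc+.066,.005),(xc,yc,.015)]
    P=[Rz@np.array(p)+t for p in P]
    return np.concatenate([proj('wrist',p)-np.array(i) for p,i in zip(P,im)]+[[(v[3]+.069)*300]])
s=least_squares(res,[.58,.105,0,-.066],x_scale=[.01,.01,.1,.01])
print(s.x,s.fun.round(1)); Rz,t=frame(*s.x[:3]); print(Rz.round(3))
for q in [(.052,-.142,.006),(-.052,-.142,.006)]: print(proj('wrist',Rz@np.array(q)+t))
c=np.array(arm.get_calibration('wrist')['intrinsics']); print(c.round(0).tolist())
print(t+Rz@[-.002,s.x[3],.015])
E
python3 -c "
import cv2;a=cv2.imread('pics/w1.png')[220:400,150:480];cv2.imwrite('pics/w1f.png',cv2.resize(a,None,fx=2.4,fy=2.4))"
```

```text
[ 0.58279459  0.10613652 -0.10152221 -0.069     ] [ 1.1 -0.3  0.   1.4 -2.3 -0.6 -1.8  0.6  2.3 -1.2 -0. ]
[[ 0.902  0.101 -0.42 ]
 [-0.092  0.995  0.043]
 [ 0.423  0.     0.906]]
[ 97.78332073 398.65412556]
[181.30004494 351.62759685]
[[313.0, 0.0, 324.0], [0.0, 313.0, 199.0], [0.0, 0.0, 1.0]]
[0.56769167 0.03831798 0.07474938]
```

View pics/w1f.png

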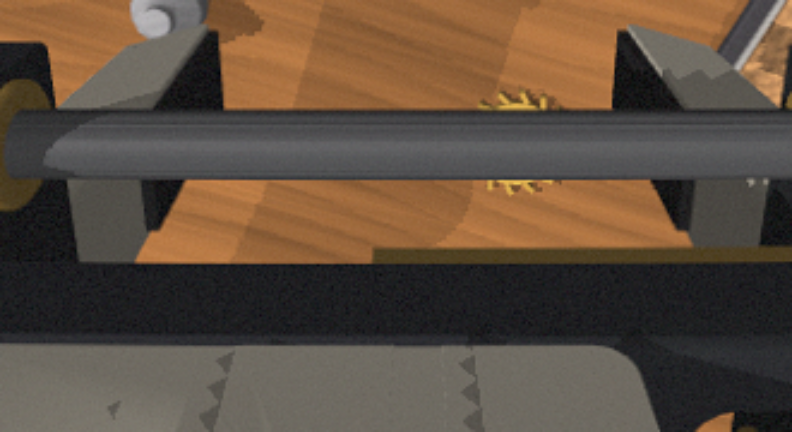

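The jaws are two thick wedges, one each side of the tool axis. The fit is good to about 2 px. Next I turn the fingers to close along the rails and hover over the knob.

```bash
python3 -m inch '.02 -.004 .03 .137 .06;.04 -.007 .065 .274 .04;.06 -.011 .085 .41 .034;.06 -.011 .085 .41 .034;.06 -.011 .085 .41 .034'
python3 - <<'E'
from fit import *
p,M,s=st(); print(p.round(4),M.round(3).tolist(),s['joints'].round(2),s['width'],s['clock'])
shot('wrist','w2')
Rz,t=frame(.5828,.1061,-.1015)
for q in [(.044,-.135,.005),(.044,-.003,.005),(-.048,-.135,.005),(-.048,-.003,.005),(-.002,-.069,.025),(0.048,.136,.0),(-.048,.136,0),(.048,.136,.006)]: print(q,proj('wrist',Rz@np.array(q)+t).round())
E
```

```text
clock: 2.75
position: [0.566, 0.0289, 0.3196]
ee_rot: [3.136, -0.173, -0.002]
force: [1.0, 0.2, 0.5]
width: 0.593
gripper_force: 0.0
[0.566  0.0289 0.3196] [[0.994, -0.11, -0.001], [-0.11, -0.994, -0.001], [-0.001, 0.001, -1.0]] [ 0.05  0.44 -0.27  1.8   0.14  0.91 -1.96] 0.5926503266311962 2.75
(0.044, -0.135, 0.005) [151. 405.]
(0.044, -0.003, 0.005) [152. 213.]
(-0.048, -0.135, 0.005) [241. 388.]
(-0.048, -0.003, 0.005) [242. 238.]
(-0.002, -0.069, 0.025) [220. 311.]
(0.048, 0.136, 0.0) [146.  20.]
(-0.048, 0.136, 0) [238.  86.]
(0.048, 0.136, 0.006) [151.  13.]
```

View pics/w2.png

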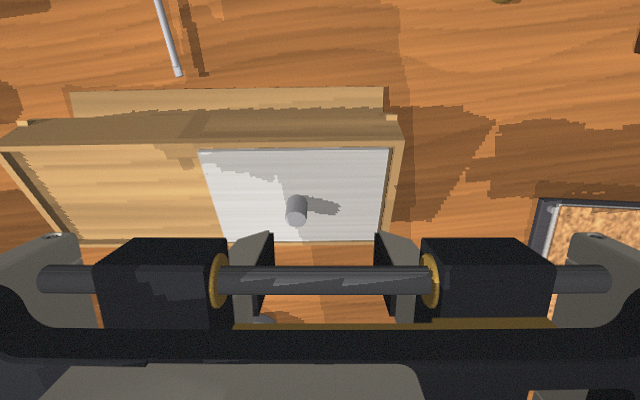

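The cover's corners show at (149,198), (148,391) and (241,380), with the knob top at (222,297). That is about 14 px off the prediction, so I refit with a fresh picture.

```bash
python3 - <<'E'
from fit import *
p,M,s=st(); print(p.round(4),M.round(3).tolist(),s['clock'])
im=[(149,198),(148,391),(241,380),(222,297)]
def res(v):
    Rz,t=frame(*v[:3]); xc=-.002
    P=[(xc+.046,-.003,.005),(xc+.046,-.135,.005),(xc-.046,-.135,.005),(xc,-.069,.025)]
    return np.concatenate([proj('wrist',Rz@np.array(p)+t)-np.array(i) for p,i in zip(P,im)])
s=least_squares(res,[.58,.105,0],x_scale=[.01,.01,.1]); print(s.x,s.fun.round(1))
for c in('scene','side'):
  arm.get_image(c)
  for q in('cover',): print(c,[np.round(d['point']).tolist() for d in arm.look_for(c,q)])
  for sx in ([.5828,.1061,-.1015],s.x):
    Rz,t=frame(*sx); print(proj(c,t+Rz@[-.002,-.069,.025]).round(1),proj(c,t+Rz@[.044,-.135,.005]).round(1),proj(c,t+Rz@[.044,-.003,.005]).round(1))
a=arm.get_image('wrist');g=arm.get_image('scene')
o=np.hstack([cv2.resize(g[185:285,260:400],(560,400)),])
cv2.imwrite('pics/s2.png',o[:,:,::-1])
E
python3 -m inch '0 0 0 0 .034;0 0 0 0 .034'
```

```text
[0.5659 0.0288 0.3203] [[0.994, -0.11, 0.0], [-0.11, -0.994, -0.001], [0.0, 0.001, -1.0]] 2.8
[ 0.58449435  0.11563091 -0.09916562] [ 2.4  1.3  1.3  0.2 -1.4 -2.5 -3.3  0.5]
scene [[199.0, 442.0], [112.0, 240.0], [220.0, 314.0]]
[210. 311.] [207.8 280.2] [234.3 317.3]
[212.  313.4] [209.9 282.5] [236.5 320. ]
side [[327.0, 359.0], [204.0, 292.0], [134.0, 425.0]]
[197.2 296.8] [175.4 294.5] [205.2 269.5]
[199.3 294.8] [177.4 292.5] [207.5 267.3]
clock: 3.3
position: [0.5662, 0.0299, 0.3199]
ee_rot: [3.137, -0.175, 0.0]
force: [-0.6, 0.4, 0.1]
width: 0.371
gripper_force: 0.0
```

View pics/s2.png

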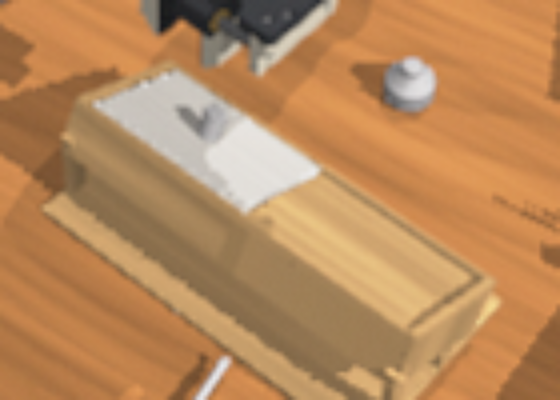

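Second fit agrees with the scene picture: the knob top is at scene (212,313.5). I centre over the knob and come down around it.

```bash
python3 -m inch '.0015 -.018 0 0 .034;.0015 -.018 .03 0 .034;.0015 -.018 .05 0 .034;.0015 -.018 .06 0 .034;.0015 -.018 .07 0 .034'; python3 -m inch '0 0 0 0 .034;0 0 0 0 .034'
```

```text
clock: 3.8
position: [0.5699, 0.0477, 0.2493]
ee_rot: [3.137, -0.175, -0.0]
force: [-0.1, -0.1, 1.0]
width: 0.374
gripper_force: 0.0
clock: 4.0
position: [0.57, 0.0477, 0.2502]
ee_rot: [-3.137, 0.175, -0.001]
force: [-0.0, 1.0, 0.3]
width: 0.37
gripper_force: 0.0
```

```bash
python3 -m inch '0 -.01 0 0 .034;0 -.025 0 0 .034;0 -.04 0 0 .034;-.0005 -.055 0 0 .034;-.0005 -.07 0 0 .034'; python3 -m inch '0 -.015 0 0 .034;0 -.03 0 0 .034;0 -.045 0 0 .034;-.0005 -.057 0 0 .034;-.0005 -.065 0 0 .034'; python3 -m inch '0 -.004 0 0 .034;0 -.007 0 0 .034;0 -.007 0 0 .034'
python3 - <<'E'
from fit import *
p,M,s=st(); print(p.round(4))
shot('scene','s3'); a=cv2.imread('pics/s3.png')[185:305,250:410]; cv2.imwrite('pics/s3c.png',cv2.resize(a,None,fx=5,fy=5))
Rz,t=frame(.5845,.1158,-.1); print(Rz.T@(p-[0,0,.175]-t))
for q in [(-.002,.065,.025),(.044,-.001,.005),(-.048,-.001,.005)]:
    r=proj('scene',Rz@np.array(q)+t);print(r.round(1),((r-[185,250])*5).round())
E
```

```text
clock: 4.5
position: [0.5773, 0.1187, 0.2501]
ee_rot: [3.136, -0.174, 0.001]
force: [0.5, -4.8, 3.7]
width: 0.37
gripper_force: 2.2
clock: 5.0
position: [0.5837, 0.1839, 0.2496]
ee_rot: [-3.136, 0.173, -0.0]
force: [1.0, -2.4, 0.7]
width: 0.368
gripper_force: 1.1
clock: 5.3
position: [0.5844, 0.189, 0.2496]
ee_rot: [-3.137, 0.175, 0.001]
force: [-0.5, -0.1, -0.2]
width: 0.37
gripper_force: 0.0
[0.5844 0.189  0.2496]
[-0.00138494  0.07283776  0.01451704]
[239.2 353. ] [271. 515.]
[236.9 320.6] [260. 353.]
[226.6 340.3] [208. 452.]
```

View pics/s3c.png

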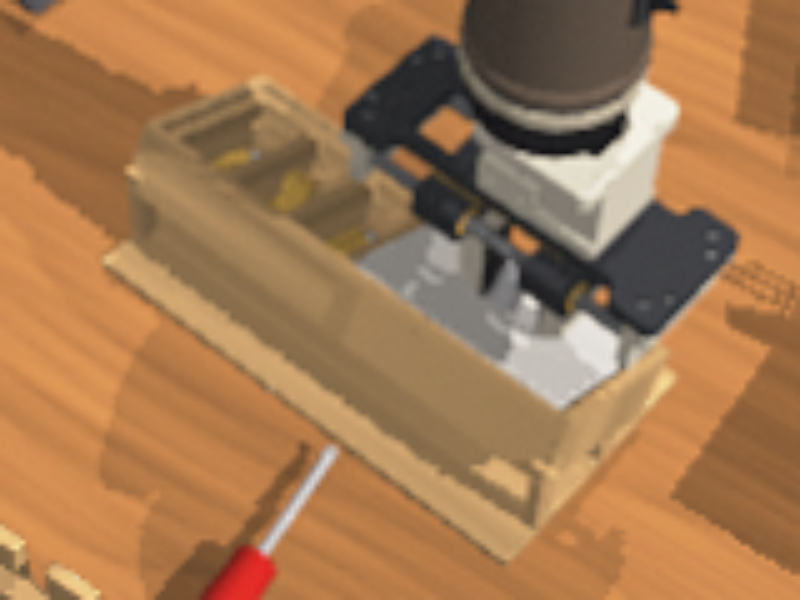

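The cover is parked and all three pockets are open, with brass showing at crop (158,235), (190,295) and (242,350). I lift off, go over the pockets and turn the jaws to close up and down the slope.

```bash
python3 -m inch '0 .005 -.01 0 .034;0 .005 -.05 0 .034;-.001 .045 -.09 0 .034;-.002 .09 -.11 0 .034;-.003 .135 -.12 0 .034'; python3 -m inch '0 .005 0 -.15 .034;0 .008 0 -.3 .034;0 .008 0 -.45 .034;0 .008 0 -.6 .034;0 .008 0 -.75 .034';python3 -m inch '0 0 0 -.15 .034;0 0 0 -.3 .034;0 0 0 -.45 .034;0 0 0 -.6 .034;0 0 0 -.75 .034'; python3 -m inch '0 0 0 -.06 .034;0 0 0 -.06 .034;0 0 0 -.06 .034'
python3 - <<'E'
from fit import *
p,M,s=st(); print(p.round(4),M.round(3).tolist(),s['joints'].round(2),s['clock'])
shot('wrist','w4')
print(np.array(arm.get_calibration('wrist')['pose']).round(3).tolist())
for q in('bridge','disc_spare','ridge_spare'): print(q,[(np.round(d['point']).tolist(),round(d['conf'],2)) for d in arm.place_of('wrist',q)])
Rz,t=frame(.5845,.1158,-.1)
for y in(-.111,-.069,-.027): print(y,[proj('wrist',t+Rz@np.array([x,y,z])).round().tolist() for x,z in((0,-.03),(0,-.002),(-.04,0),(.04,0))])
E
```

```text
clock: 5.85
position: [0.5668, 0.0557, 0.3726]
ee_rot: [-3.135, 0.172, -0.007]
force: [0.7, 0.0, -0.6]
width: 0.37
gripper_force: 0.0
clock: 6.35
position: [0.5657, 0.0479, 0.3702]
ee_rot: [2.98, 0.994, 0.001]
force: [-0.4, -0.5, -0.3]
width: 0.37
gripper_force: 0.0
clock: 6.85
position: [0.5657, 0.0479, 0.3702]
ee_rot: [2.408, 2.016, 0.001]
force: [-0.6, 0.4, 0.1]
width: 0.37
gripper_force: 0.0
clock: 7.15
position: [0.5658, 0.0481, 0.3698]
ee_rot: [2.355, 2.078, 0.0]
force: [-0.5, -0.2, -0.5]
width: 0.372
gripper_force: 0.0
[0.5658 0.0481 0.3698] [[0.125, 0.992, 0.0], [0.992, -0.125, -0.0], [-0.0, 0.0, -1.0]] [ 0.26  0.45 -0.61  1.72  0.29  1.06 -0.57] 7.15
[[0.992, 0.119, 0.033, 0.575], [-0.123, 0.956, 0.267, 0.12], [0.0, -0.269, 0.963, 0.35], [0.0, 0.0, 0.0, 1.0]]
bridge [([182.0, 344.0], 0.88)]
disc_spare [([218.0, 346.0], 0.63)]
ridge_spare [([144.0, 342.0], 0.92)]
-0.111 [[222.0, 347.0], [232.0, 337.0], [227.0, 300.0], [238.0, 375.0]]
-0.069 [[184.0, 347.0], [190.0, 336.0], [187.0, 299.0], [195.0, 377.0]]
-0.027 [[143.0, 347.0], [146.0, 336.0], [145.0, 297.0], [147.0, 378.0]]
```

View pics/w4.png

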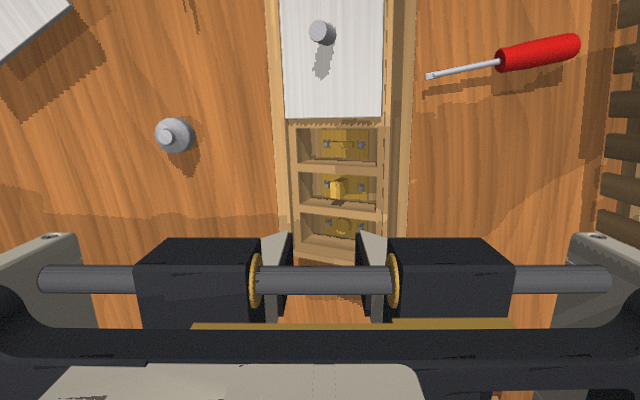

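The middle pocket holds the bridge, with its tall post at about (188,337); the ridge is at (144,345) and the disc at (226,343). I take a close crop to check and to refine the position.

```bash
python3 -c "
import cv2;a=cv2.imread('pics/w4.png')[115:270,275:415];cv2.imwrite('pics/w4c.png',cv2.resize(a,(560,620)[:2] if 0 else (540,598),interpolation=cv2.INTER_CUBIC))"
```

```text
(no output)
```

View pics/w4c.png

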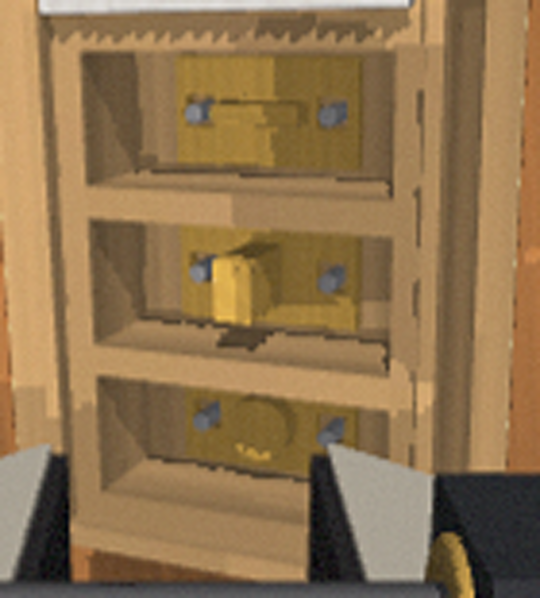

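This confirms the bridge is in the middle pocket. The post top centre is at crop (232,290), pixel (190,335), within 1 px of the model. I descend over the post.

```bash
python3 -m inch '.0004 .0136 .03 -.025 .03;.0004 .0136 .06 -.025 .03;.0004 .0136 .09 -.025 .03;.0004 .0136 .115 -.025 .03;.0004 .0136 .12 -.025 .03' 5; python3 -m inch '0 0 0 0 .03;0 0 0 0 .03'
```

```text
clock: 7.85
position: [0.5784, 0.0469, 0.2467]
ee_rot: [-2.325, -2.109, 0.006]
force: [-0.7, -0.1, -0.1]
width: 0.326
gripper_force: 0.0
clock: 8.05
position: [0.58, 0.0476, 0.2507]
ee_rot: [2.326, 2.11, 0.002]
force: [-0.2, -0.4, 0.2]
width: 0.327
gripper_force: 0.0
```

```bash
python3 - <<'E'
from fit import *
p,M,s=st(); print(p.round(4),M.round(4).tolist(),s['clock'],s['width']*.0918)
Rz,t=frame(.5845,.1158,-.1)
top=t+Rz@[-.0008,-.069,-.002]; d=np.array([.995,-.0998,0]); tgt=top+.0016*d; tgt[2]=.0557+.178
print(top.round(4),(M.T@(tgt-p)).round(4))
E
```

```text
[0.58   0.0476 0.2507] [[0.097, 0.9953, 0.0017], [0.9953, -0.097, 0.0003], [0.0005, 0.0017, -1.0]] 8.05 0.03001309483703226
[0.5777 0.0471 0.0598] [-0.0007 -0.0006  0.017 ]
```

```bash
python3 -m inch '-.0007 -.0006 .008 0 .03;-.0007 -.0006 .013 0 .03;-.0007 -.0006 .016 0 .03;-.0007 -.0006 .0165 0 .03;-.0007 -.0006 .0165 0 .03'; python3 -m inch '0 0 0 0 .03;0 0 0 0 .03'
```

```text
clock: 8.55
position: [0.5788, 0.0466, 0.2328]
ee_rot: [-2.327, -2.111, 0.0]
force: [-0.5, -0.1, 0.2]
width: 0.326
gripper_force: 0.0
clock: 8.75
position: [0.5788, 0.0467, 0.233]
ee_rot: [2.326, 2.111, 0.0]
force: [0.4, 0.1, 0.4]
width: 0.33
gripper_force: 0.0
```

```bash
python3 -m inch '0 0 0 0 .022;0 0 0 0 .016;0 0 0 0 .013;0 0 0 0 .011;0 0 0 0 .009' 5; python3 -m inch '0 0 0 0 .005;0 0 0 0 .005' 5
```

```text
clock: 9.25
position: [0.5783, 0.0467, 0.2328]
ee_rot: [-2.326, -2.111, 0.002]
force: [-3.2, -0.0, 2.9]
width: 0.126
gripper_force: 4.7
clock: 9.45
position: [0.5783, 0.0467, 0.2328]
ee_rot: [-2.326, -2.111, 0.002]
force: [-4.8, 0.8, 3.1]
width: 0.123
gripper_force: 4.8
```

```bash
python3 -m inch '0 -.0004 0 0 .005;0 -.0006 0 0 .005;0 -.0006 0 0 .005' 6; python3 -m inch '0 -.0006 -.0014 0 .005;0 -.0013 -.0027 0 .005;0 -.0017 -.0036 0 .005;0 -.0017 -.0036 0 .005' 6
python3 - <<'E'
from fit import *
shot('wrist','w5'); a=cv2.imread('pics/w5.png')[120:320,200:460]; cv2.imwrite('pics/w5c.png',cv2.resize(a,None,fx=3,fy=3,interpolation=cv2.INTER_CUBIC))
E
```

```text
clock: 9.75
position: [0.5781, 0.0467, 0.2328]
ee_rot: [-2.327, -2.111, 0.0]
force: [-3.0, 0.3, 1.9]
width: 0.127
gripper_force: 5.6
clock: 10.15
position: [0.5768, 0.0468, 0.2368]
ee_rot: [2.326, 2.11, 0.001]
force: [1.1, -0.7, -0.1]
width: 0.123
gripper_force: 5.5
```

View pics/w5c.png

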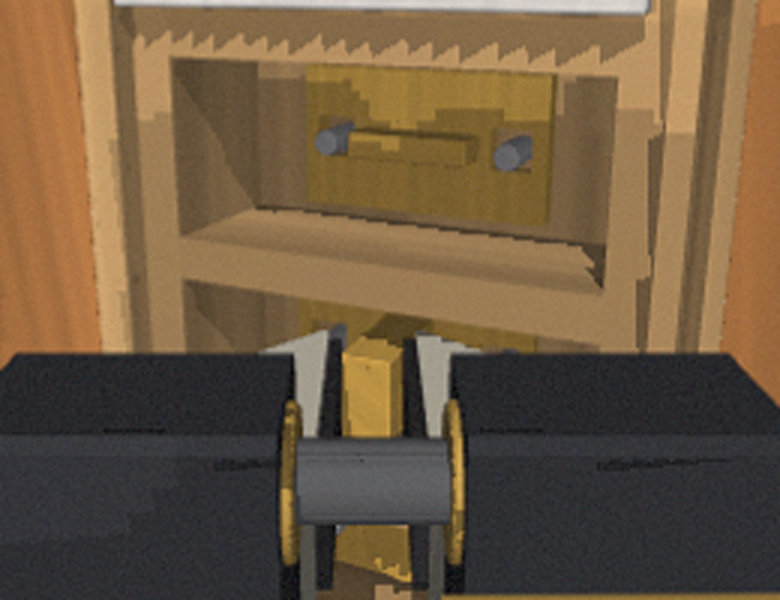

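The post sits between the pads, its top at crop (352,372). I go on drawing along the deck normal.

```bash
python3 -m inch '0 -.0008 -.0018 0 .005;0 -.0017 -.0036 0 .005;0 -.0025 -.0054 0 .005;0 -.0025 -.0054 0 .005' 6
python3 - <<'E'
from fit import *
for i in range(4): arm.get_image('wrist'); print(st()[2]['force'].round(2))
for c in('scene','side'):
  arm.get_image(c); print(c,[(np.round(d['point']).tolist(),round(d['conf'],2)) for d in arm.place_of(c,'bridge')])
  Rz,t=frame(.5845,.1158,-.1)
  for z in(-.03,-.02): print(proj(c,t+Rz@[0,-.069,z]).round(1))
E
```

```text
clock: 10.6
position: [0.574, 0.0471, 0.2423]
ee_rot: [2.326, 2.111, 0.001]
force: [0.4, -0.4, -0.3]
width: 0.119
gripper_force: 5.8
[ 0.41 -0.74 -0.3 ]
[ 0.84 -0.07  0.86]
[ 1.48  0.53 -0.76]
[ 1.25 -0.2   0.57]
scene [([226.0, 305.0], 0.4)]
[228.7 307.3]
[225.7 308.3]
side [([204.0, 294.0], 0.56)]
[206.1 288.1]
[204.8 289.2]
```

```bash
python3 - <<'E'
from fit import *
a=cv2.imread('pics/w5.png'); shot('wrist','w6'); b=cv2.imread('pics/w6.png')
print('diff post',np.abs(a[233:265,314:336].astype(int)-b[233:265,314:336]).mean())
T=a[231:262,312:338]; r=cv2.matchTemplate(b[215:285,290:360],T,cv2.TM_CCOEFF_NORMED); print(cv2.minMaxLoc(r),'expect (22,16)')
f=lambda im:(im[...,2].astype(int)-im[...,0]>70)&(im[...,2]>130)
for im in(a,b):
    m=f(im)[225:300,300:350]; print([(225+i,300+np.where(m[i])[0].min(),300+np.where(m[i])[0].max(),m[i].sum()) for i in range(0,75,5) if m[i].any()])
# pins/plate: silhouettes
for q in('bridge','ridge_spare'):
  for d in arm.silhouettes('wrist',q)[:1]:
    ys,xs=np.where(d['region']); print(q,d['conf'],ys.min(),ys.max(),xs.min(),xs.max(),len(ys))
E
```

```text
diff post 6.604640151515151
(-0.48326778411865234, 0.933647632598877, (33, 16), (22, 16)) expect (22,16)
[(225, np.int64(340), np.int64(349), np.int64(9)), (235, np.int64(316), np.int64(331), np.int64(16)), (240, np.int64(314), np.int64(331), np.int64(18)), (245, np.int64(315), np.int64(329), np.int64(15)), (250, np.int64(315), np.int64(333), np.int64(16)), (255, np.int64(316), np.int64(330), np.int64(15)), (260, np.int64(316), np.int64(329), np.int64(14)), (265, np.int64(319), np.int64(329), np.int64(11)), (295, np.int64(330), np.int64(335), np.int64(6))]
[(225, np.int64(305), np.int64(325), np.int64(2)), (230, np.int64(322), np.int64(333), np.int64(12)), (235, np.int64(317), np.int64(333), np.int64(17)), (240, np.int64(314), np.int64(331), np.int64(18)), (245, np.int64(314), np.int64(329), np.int64(16)), (250, np.int64(314), np.int64(330), np.int64(17)), (255, np.int64(314), np.int64(333), np.int64(18)), (260, np.int64(315), np.int64(330), np.int64(16)), (265, np.int64(319), np.int64(329), np.int64(11))]
bridge 0.66 215 265 299 379 1605
ridge_spare 0.71 295 306 312 336 214
```

The post keeps its place between the pads, so it is coming along. I continue the draw.

```bash
python3 -m inch '0 -.0008 -.0018 0 .005;0 -.0017 -.0036 0 .005;0 -.0025 -.0054 0 .005;0 -.0038 -.0082 0 .005;0 -.0051 -.011 0 .005' 7
python3 - <<'E'
from fit import *
a=cv2.imread('pics/w5.png'); shot('wrist','w7'); b=cv2.imread('pics/w7.png')
T=a[231:262,312:338]; r=cv2.matchTemplate(b[215:285,290:360],T,cv2.TM_CCOEFF_NORMED); print(cv2.minMaxLoc(r))
f=lambda im:(im[...,2].astype(int)-im[...,0]>70)&(im[...,2]>130)
m=f(b)[215:300,300:350]; print([(215+i,300+np.where(m[i])[0].min(),300+np.where(m[i])[0].max(),m[i].sum()) for i in range(0,85,5) if m[i].any()])
for q in('bridge','ridge_spare'):
  for d in arm.silhouettes('wrist',q)[:1]:
    ys,xs=np.where(d['region']); print(q,d['conf'],ys.min(),ys.max(),xs.min(),xs.max(),len(ys))
for c in('scene','side'):
  arm.get_image(c); print(c,[(np.round(d['point']).tolist(),round(d['conf'],2)) for d in arm.place_of(c,'bridge')])
  Rz,t=frame(.5845,.1158,-.1)
  for z in(-.03,-.01): print(proj(c,t+Rz@[0,-.069,z]).round(1))
E
```

```text
clock: 11.65
position: [0.5686, 0.0476, 0.2531]
ee_rot: [-2.326, -2.111, 0.001]
force: [0.3, 0.3, -1.3]
width: 0.117
gripper_force: 6.3
(-0.4852122664451599, 0.9111235737800598, (33, 9), (22, 17))
[(215, np.int64(300), np.int64(327), np.int64(23)), (220, np.int64(300), np.int64(349), np.int64(44)), (225, np.int64(300), np.int64(349), np.int64(50)), (230, np.int64(300), np.int64(349), np.int64(33)), (235, np.int64(315), np.int64(333), np.int64(19)), (240, np.int64(316), np.int64(330), np.int64(15)), (245, np.int64(316), np.int64(330), np.int64(15)), (250, np.int64(317), np.int64(329), np.int64(13)), (255, np.int64(317), np.int64(330), np.int64(14)), (260, np.int64(315), np.int64(329), np.int64(14)), (265, np.int64(319), np.int64(329), np.int64(11))]
ridge_spare 0.65 139 187 316 394 3145
scene [([220.0, 306.0], 0.64), ([329.0, 395.0], 0.45)]
[228.7 307.3]
[222.8 309.3]
side []
[206.1 288.1]
[203.5 290.3]
```

```bash
python3 -m inch '0 -.0021 -.0045 0 .005;0 -.0042 -.009 0 .005;0 -.0063 -.0135 0 .005;0 -.0085 -.018 0 .005;0 -.0106 -.0227 0 .005' 8;  python3 -m inch '0 0 -.01 0 .005;0 0 -.02 0 .005;0 0 -.03 0 .005;0 0 -.03 0 .005;0 0 -.03 0 .005' 20
python3 - <<'E'
from fit import *
b=shot('wrist','w8'); p,M,s=st(); print(p.round(4),s['force'].round(2),s['width']*.0918,s['gripper_force'])
for q in('bridge',):
  for d in arm.silhouettes('wrist',q)[:2]:
    ys,xs=np.where(d['region']); print(q,d['conf'],ys.min(),ys.max(),xs.min(),xs.max(),len(ys))
for c in('scene','side'):
  arm.get_image(c); print(c,[(np.round(d['point']).tolist(),round(d['conf'],2)) for d in arm.place_of(c,'bridge')], proj(c,p-[0,0,.195]).round())
  print('rest',[(np.round(d['point']).tolist(),round(d['conf'],2)) for d in arm.place_of(c,'rest')],[np.round(d['point']).tolist() for d in arm.look_for(c,'rest')])
E
```

```text
clock: 12.5
position: [0.5581, 0.0486, 0.2761]
ee_rot: [2.326, 2.111, 0.0]
force: [-0.5, -0.3, -1.2]
width: 0.117
gripper_force: 7.3
clock: 13.0
position: [0.5584, 0.0485, 0.3059]
ee_rot: [2.326, 2.11, 0.001]
force: [-0.1, -0.2, -1.2]
width: 0.114
gripper_force: 18.5
[0.5583 0.0485 0.3055] [-0.92 -0.18 -1.7 ] 0.01020240274946941 18.530488461256027
bridge 0.87 209 265 299 379 2169
scene [([167.0, 257.0], 0.67), ([206.0, 309.0], 0.66), ([236.0, 320.0], 0.32)] [204. 315.]
rest [([165.0, 260.0], 0.66)] [[164.0, 258.0]]
side [([194.0, 294.0], 0.51), ([286.0, 208.0], 0.39)] [194. 297.]
rest [([165.0, 361.0], 0.82), ([286.0, 208.0], 0.23)] [[160.0, 364.0]]
```

```bash
python3 - <<'E'
from fit import *
p,M,s=st()
for c in('scene','side'):
  for z in(0,): print(c,atz(c,{'scene':(165,260),'side':(165,361)}[c],z).round(4))
  arm.get_image(c)
  d=arm.silhouettes(c,'rest')
  im=arm.get_image(c)
  if d:
    m=d[0]['region']; h=cv2.cvtColor(im,cv2.COLOR_RGB2HSV); ys,xs=np.where(m); print(d[0]['conf'],ys.min(),ys.max(),xs.min(),xs.max())
    k=(m&(h[...,1]>90)).astype(np.uint8); k=cv2.morphologyEx(k,cv2.MORPH_OPEN,np.ones((3,3)))
    cc=cv2.minAreaRect(np.argwhere(k)[:,::-1].astype(np.float32)); pts=cv2.boxPoints(cc); print('cork',cc[0],[atz(c,(cc[0][1],cc[0][0]),z).round(3).tolist() for z in(.02,.03,.04,.05)],pts.round().tolist())
for q in ([.46,-.24],): print((M.T@(np.array([*q,p[2]])-p)).round(4),p.round(4))
E
```

```text
scene [ 0.4535 -0.2384  0.    ]
0.79 143 187 233 284
cork (258.143310546875, 160.9872589111328) [[0.458, -0.241, 0.02], [0.465, -0.233, 0.03], [0.472, -0.226, 0.04], [0.479, -0.219, 0.05]] [[232.0, 161.0], [267.0, 137.0], [284.0, 161.0], [250.0, 185.0]]
side [ 0.4637 -0.2349  0.    ]
0.88 141 182 338 387
cork (361.8891906738281, 157.76486206054688) [[0.468, -0.249, 0.02], [0.465, -0.239, 0.03], [0.463, -0.23, 0.04], [0.46, -0.221, 0.05]] [[338.0, 162.0], [352.0, 136.0], [386.0, 154.0], [372.0, 180.0]]
[-0.2968 -0.0699  0.    ] [0.5583 0.0486 0.3054]
```

Rest centre is about (0.463,-0.238), with its face near 27 mm. I carry the bridge over at a safe height.

```bash
python3 -m inch '-.015 -.003 -.015 0 .005;-.045 -.01 -.02 0 .005;-.08 -.018 -.02 0 .005;-.115 -.026 -.02 0 .005;-.15 -.034 -.02 0 .005';  python3 -m inch '-.035 -.008 0 0 .005;-.07 -.016 0 0 .005;-.105 -.024 0 0 .005;-.13 -.03 0 0 .005;-.1445 -.033 0 0 .005'; python3 -m inch '0 0 .02 0 .005;0 0 .05 0 .005;0 0 .075 0 .005;0 0 .085 0 .005;0 0 .085 0 .005'
python3 - <<'E'
from fit import *
p,M,s=st(); print(p.round(4),M.round(3).tolist(),s['joints'].round(2))
for c in('scene','side'):
  arm.get_image(c); print(c,[(np.round(d['point']).tolist(),round(d['conf'],2)) for d in arm.place_of(c,'bridge')], proj(c,p-[0,0,.202]).round())
for i in range(8): arm.get_image('side'); print(st()[2]['force'][2].round(2),end=' ')
E
```

```text
clock: 14.3
position: [0.5094, -0.0986, 0.3257]
ee_rot: [2.326, 2.111, 0.0]
force: [0.5, -0.1, -0.2]
width: 0.111
gripper_force: 18.5
clock: 14.8
position: [0.4621, -0.2404, 0.3255]
ee_rot: [2.33, 2.107, -0.001]
force: [0.8, 0.6, -1.6]
width: 0.111
gripper_force: 18.5
clock: 15.3
position: [0.4638, -0.2374, 0.2403]
ee_rot: [-2.325, -2.112, -0.001]
force: [0.8, 1.2, 2.8]
width: 0.107
gripper_force: 18.4
[ 0.4638 -0.2374  0.2403] [[0.096, 0.995, 0.0], [0.995, -0.096, 0.001], [0.001, 0.0, -1.0]] [ 0.75  0.53 -0.52  1.97  0.38  0.74 -0.09]
scene [([160.0, 253.0], 0.66), ([235.0, 223.0], 0.29)] [158. 257.]
side [([152.0, 364.0], 0.62)] [157. 362.]
1.15 -0.08 0.65 0.37 1.18 1.82 1.59 1.21
```

The force has turned upward, so the bridge seems to bear already. I feel 1 mm further to confirm.

```bash
python3 -m inch '0 0 .001 0 .005;0 0 .001 0 .005;0 0 .001 0 .005;0 0 .001 0 .005' 15
python3 - <<'E'
from fit import *
f=[]
for i in range(8): arm.get_image('side'); f.append(st()[2]['force'])
print(np.mean(f,0).round(2),st()[0].round(4),st()[2]['width']*.0918)
E
```

```text
clock: 16.3
position: [0.4634, -0.238, 0.2398]
ee_rot: [2.326, 2.111, 0.001]
force: [2.1, 1.0, 3.9]
width: 0.113
gripper_force: 14.2
[2.75 0.98 4.07] [ 0.4633 -0.238   0.2396] 0.010060941566848678
```

It bears, with 3 N more per mm. I ease the grip so it settles flat, then open slowly and withdraw upward.

```bash
python3 -m inch '0 0 0 0 .005;0 0 0 0 .005;0 0 0 0 .005' 3; python3 -m inch '0 0 0 0 .011;0 0 0 0 .013;0 0 0 0 .016;0 0 0 0 .022;0 0 0 0 .03' 3;  python3 -m inch '0 0 -.005 0 .03;0 0 -.015 0 .03;0 0 -.03 0 .03;0 0 -.06 0 .03;0 0 -.1 0 .03'
python3 -m inch '-.03 0 0 0 .03;-.06 0 0 0 .03;-.08 0 0 0 .03;-.08 0 0 0 .03'
python3 - <<'E'
from fit import *
im=shot('wrist','w9')
P=[]
for c in('wrist','scene','side'):
  if c!='wrist': im=arm.get_image(c)
  print(c,[(np.round(d['point']).tolist(),round(d['conf'],2),atz(c,d['point'],.036).round(3).tolist()) for d in arm.place_of(c,'bridge')[:3]])
  d=arm.silhouettes(c,'bridge')
  if d:
    m=d[0]['region'].astype(np.uint8); ys,xs=np.where(m); print(d[0]['conf'],ys.min(),ys.max(),xs.min(),xs.max(),len(ys),cv2.minAreaRect(np.argwhere(m)[:,::-1].astype(np.float32)))
  # predicted flat bridge outline
  for z in(.032,.036,.040):
    q=[proj(c,np.array([.4633,-.238,z])+sx*.025*np.array([.995,-.097,0])+sy*.014*np.array([.097,.995,0])).round().tolist() for sx in(-1,1) for sy in(-1,1)]
    print(z,q,proj(c,[.4633,-.238,z+.028]).round().tolist())
E
```

```text
clock: 17.0
position: [0.4632, -0.2381, 0.2396]
ee_rot: [2.327, 2.111, 0.0]
force: [3.0, -0.1, 3.8]
width: 0.118
gripper_force: 3.3
clock: 17.5
position: [0.4626, -0.2381, 0.2392]
ee_rot: [-2.326, -2.11, 0.001]
force: [0.1, -0.1, 0.4]
width: 0.277
gripper_force: 0.0
clock: 18.0
position: [0.4625, -0.2378, 0.3402]
ee_rot: [-2.324, -2.11, 0.001]
force: [1.5, -0.4, -0.3]
width: 0.324
gripper_force: 0.0
clock: 18.4
position: [0.4543, -0.3209, 0.3403]
ee_rot: [2.331, 2.105, -0.002]
force: [0.3, 0.2, -0.0]
width: 0.329
gripper_force: 0.0
wrist [([98.0, 323.0], 0.68, [0.464, -0.234, 0.036])]
0.66 82 114 295 352 1752 ((323.5, 98.0), (32.0, 57.0), 90.0)
0.032 [[120.0, 295.0], [87.0, 294.0], [120.0, 351.0], [87.0, 352.0]] [103.0, 323.0]
0.036 [[120.0, 295.0], [87.0, 294.0], [121.0, 351.0], [87.0, 352.0]] [103.0, 323.0]
0.04 [[121.0, 294.0], [87.0, 294.0], [121.0, 352.0], [87.0, 353.0]] [103.0, 323.0]
scene [([158.0, 253.0], 0.41, [0.47, -0.249, 0.036])]
0.42 153 165 250 265 133 ((256.5000305175781, 159.00001525878906), (10.60660171508789, 14.849242210388184), 45.0)
0.032 [[153.0, 260.0], [158.0, 266.0], [162.0, 248.0], [166.0, 255.0]] [153.0, 257.0]
0.036 [[152.0, 260.0], [157.0, 266.0], [161.0, 248.0], [165.0, 255.0]] [152.0, 256.0]
0.04 [[152.0, 260.0], [156.0, 266.0], [160.0, 248.0], [164.0, 254.0]] [151.0, 256.0]
side []
0.69 150 162 356 371 122 ((364.0000305175781, 156.50001525878906), (13.435027122497559, 10.60660171508789), 45.0)
0.032 [[158.0, 371.0], [163.0, 367.0], [152.0, 358.0], [158.0, 354.0]] [152.0, 363.0]
0.036 [[157.0, 371.0], [163.0, 367.0], [151.0, 358.0], [157.0, 354.0]] [151.0, 363.0]
0.04 [[156.0, 371.0], [162.0, 367.0], [151.0, 358.0], [156.0, 354.0]] [150.0, 363.0]
```

The bridge outline is 57 x 32 px against 58 x 33 px predicted for a flat plate, and it is central on the rest. I hand in.

```bash
python3 -c "
from cell import arm
print(arm.sign_off())"
```

```text
the job is handed in; nothing more can be done
None
```

The job is handed in at about 19 s of the 59 s allowed, with no verdict returned: the cover is parked with all three pockets open, and the bridge from the middle pocket lies flat near the middle of the cork rest and is released; I did not re-measure the cover, the two spares or the bystanders before handing in.

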